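Clamp a printing block for carving

ROBOT

A 6-joint arm with a two-finger parallel gripper is mounted at the origin on the work surface. World frame = base frame: x ahead of the robot, y to its left, z up, the work surface at z = 0. Lengths are in m, angles in rad, forces in N, time in s.
With the tool pointing down it reaches from about 0.35 to 0.85 m from the base axis. Payload 8.1 kg.
Tool frame: the origin (TCP) lies on the centre line of the jaws, within the pads' length; the fingertips stand robot.finger_overhang ahead of it and the grasp point (between the pads) lies 5 mm behind it (robot.finger_overhang is the distance from the TCP to the fingertips, in m); z points along the fingers, y is the direction in which the jaws open and shut (so a half turn about z gives the same grasp; the last joint's range is limited). The gripper opens to 93 mm and grips with 3 to 60 N. Pads are 15 mm wide; open, the fingers measure 128 mm over their backs; the gripper's body (75 mm by 188 mm) begins 65 mm behind the grasp point.
Start: joints at [1.016, 0.13, 1.488, -0, 1.523, -0.085], TCP at [0.272, 0.535, 0.233] pointing down, gripper open.
Joint ranges: [-2.96, 2.96], [-0.89, 2.26], [0.02, 2.5], [-1.34, 4.48], [0, 2.73], [-2.66, 2.66]. Speed limits (rad/s): [2.39, 2.39, 2.79, 3.14, 3.14, 3.14].

INTERFACE

Orientations are given as a rotation vector (axis times angle).
In Python, from plant import robot gives the robot as it stands. The module is installed in compiled form; this text tells all that it offers.
- The arm moves only by the tool carry_out, never from a script. Its argument "commands" is a list that holds one entry, the list of rows, each a list of 4 numbers: the shift along the tool's x, y, z in cm, then the turn about the tool's z in degrees. In form: [[[tx, ty, tz, roll], ...]]. A call has 1 to 20 rows; each row shifts and turns the commanded pose from where the row before left it, along the tool's axes as they then stand; what a row does not reach is not made up. A row lasts 1/12 s, in which the tool goes at most 41.7 mm and 7.16 degrees, less where a joint would pass 70% of its speed; a pose out of reach is approached as far as the arm can. A call is refused whole if a number of a shift passes 4.17 or a number of a turn 7.16, either way. A call with a gripper value outside its range is refused whole. "claw" is the finger opening in cm, from 0 to 9.3, set as the call begins (left out, the last holds). The fingers move at their own pace and stop on an object; "grip_force" is the grip in N (left out, the last holds). Time passes only in rows, so rows that do not move let the fingers close. It gives the time, the measured TCP pose, the force and the opening at its end, in the units of the state.
- robot.read_state(): the state, without advancing time (a new reading comes with each control period).
- robot.read_camera(name): name is "scene" or "side" or "wrist"; returns the picture (384x512x3 uint8, red, green, blue); there is no depth.
- robot.camera_params(name): a dict with "mtx" (3x3 intrinsics, pixels), "R" (3x3) and "t" (3): a world point X has camera coordinates R X + t. Camera axes: x right, y down, z forward; pixel columns grow to the right and rows downward; lengths in m; the calibration is good to about 2 mm. A picture is of the moment at which its call begins: read the wrist's pose just before it. camera_params takes no time and is no camera call; for the wrist camera it gives the pose at the moment of the call.
- robot.close_job(): hands the job in, once; it reports no verdict.
The state is a dict: "t": time; "q": joint angles; "dq": joint speeds; "joint_torque": joint torques, N m; "tool_pos": TCP position; "orientation": TCP orientation; "force": force on the tool from outside, world axes, zero at the start; "wrist_torque": the same for the moment, N m; "opening": finger opening in m.
Only numpy, scipy, OpenCV 4.12 (cv2) and the standard library are available. Lean on these libraries where they do the work, as an engineer would, in place of code of your own. Each camera call takes 0.05 s, during which the arm holds its last target.

TASK

Stand the wooden printing block on the two wooden rails of the bench clamp, lino side up, between its jaws with its long sides facing them, and let go of it. Then squeeze the clamp's red trigger again and again, letting it spring back each time, until the jaws grip the block firmly - the trigger then resists with about 16 N instead of the 10 N or so it needs while the jaw runs free - without crushing it by squeezing harder. Move the jaw only with the trigger, and leave the mug, bowl and pebble where they are.

Things in the scene. Friction and masses are not known exactly. Their poses are not given: they have to be found in the camera images.
- clamp: One-hand bar clamp, jaws up, fixed on a plywood board (110 x 310 x 12 mm). Origin at table level on its mid-plane. +y runs along the steel bar from the pistol grip to the sliding jaw, x across. Green fixed jaw at y -23 to -9 mm; its black pad on a set screw has its face at y 0 to +6 mm, set anew each time, not measured. Pads 40 mm wide, 52 to 88 mm above the table. It does not yield.
- bed_mid (a point): Where the middle of the block's underside belongs: between the jaws, on the mid-line, at the top of the two wooden rails, 46 mm above the table (y +25 mm of the clamp, axes as the clamp's). Rails run y -4 to +88 mm of the clamp, outer edges 24 mm either side of the mid-line.
- jaw: Sliding green jaw with orange sprung pad, on the bar's end. Origin: mid-line, rail-top level, under the unloaded pad face; axes as the clamp's. Starts at y +46 to +54 mm of the clamp. A full squeeze pulls it 4 to 5 mm towards -y (the first may do less); a 20 N brake keeps it there when the trigger returns. Pinching, the grip rises about 6 N per mm of jaw. The trigger cannot let it out again.
- block: Wooden printing block 50 x 30 x 60 mm (x, y, z), 60 to 130 g, standing on the table at the start, brown lino layer on top. Origin: centre of its underside.
- block_mid (a point): Centre of the block, 30 mm above its underside; axes as the block's. Best carried by its 30 mm wide end faces, 50 mm apart along its x, so that the 50 mm wide sides (normal to y) face the jaws; either way round.
- trigger (a joint): Angle of the red trigger, rad: 0 at rest (it springs back fully when let go), 0.29 fully squeezed against a hard stop. It must return past 90 % and be squeezed past 85 % for the ratchet to catch the next tooth. Its pivot lies 15 mm above the table at y -71 mm of the clamp; squeezing moves its top towards the pistol grip (-y of the clamp).
- trigger_knuckle (a point): Front (+y) of the trigger's knuckle, where to push: 26 mm wide, 93 mm above the table (trigger top 125). Full squeeze: 23 mm to -y. Pull along the bar there (friction adds an up/down force: leave it out): 2 to 8 N until a tooth catches, 9 to 12 N with the jaw running free, then about 1 N more per mm once the block is pinched. Stop at 15 to 17 N: firm; over 20 N may crush.
- grip_back (a point): Back (-y) face of the fixed black pistol grip, 97 mm above the table, on the mid-line; y -115 mm of the clamp, 63 mm behind the knuckle's front at rest (40 mm when squeezed). The grip is 22 mm deep (y), 28 mm wide (x), its top 131 mm above the table.
- brush_mug: White enamel mug with brushes, 80 mm across, 85 mm tall (brushes to 170 mm); bystander. Origin: centre of its underside.
- bowl: White bowl, 120 mm across, 55 mm tall; bystander. Origin: centre of its underside.
- pebble: Grey pebble, 62 mm across, 27 mm tall; bystander. Origin: centre of its underside.

How it is judged:
By the outcome, as a careful person would: the job done as asked, in the order asked, and still so for the second after the job is handed in, with the robot touching nothing.
It also fails if it takes over 72 s, if anything falls off the work surface, if the arm or the gripper's body presses on something with over 40 N, if the wrist force passes 120 N, or if a joint passes its speed limit or range.

## Working session

There is one attempt and no reset: what is moved stays moved. The work goes in short steps, Python scripts to look and compute and a tool call to move; the robot and the scene stay as the last step left them, time stands still between calls to the robot, and variables do not carry over. Pictures are saved under pics/ and viewed, and the job is handed in when it is done.

Besides the shell and the picture viewer there is one more tool, called after "Call:" by a JSON object that holds its "api" and its "payload". carry_out: Moves the arm, as the interface text tells. Its arguments: {"type":"object","properties":{"commands":{"type":"array","items":{"type":"array","items":{"type":"array","items":{"type":"number"}}}},"claw":{"type":"number"},"grip_force":{"type":"number"}},"required":["commands"]}

```bash
mkdir -p pics
python3 - <<'E'
from plant import robot
import cv2
s=robot.read_state(); print(s); print(robot.finger_overhang)
for n in ["scene","side","wrist"]:
    p=robot.camera_params(n); print(n,p)
    im=robot.read_camera(n); cv2.imwrite(f"pics/{n}0.png",im[:,:,::-1])
E
```

```text
{'t': 0.0, 'q': array([ 1.01557960e+00,  1.31152364e-01,  1.48926428e+00, -3.17791034e-05,
        1.52297423e+00, -8.54099483e-02]), 'dq': array([ 0.0005097 ,  0.00038349,  0.00062414, -0.00181339,  0.0020281 ,
       -0.00107458]), 'joint_torque': array([-9.36356591e-04, -5.59851301e+01, -4.91752160e+01,  7.66990450e-02,
        3.58949136e-02, -1.41440592e-04]), 'tool_pos': array([0.27134325, 0.53454282, 0.2316009 ]), 'orientation': array([-7.31075244e-01, -3.05479266e+00,  2.69621098e-03]), 'force': array([ 0.97038084, -0.10398735, -0.47691632]), 'wrist_torque': array([-0.04432325, -0.06799302, -0.00326821]), 'opening': 0.09281614959325273}
0.014
scene {'mtx': array([[386.05877885,   0.        , 255.77100908],
       [  0.        , 386.05877885, 188.05724182],
       [  0.        ,   0.        ,   1.        ]]), 'R': array([[-0.01335303,  0.99976005, -0.01736498],
       [ 0.56581053, -0.0067639 , -0.82450754],
       [-0.82442716, -0.02083496, -0.56558445]]), 't': array([ 0.01524267, -0.24910028,  1.56627081])}
side {'mtx': array([[382.58347143,   0.        , 256.84659157],
       [  0.        , 382.58347143, 184.97013826],
       [  0.        ,   0.        ,   1.        ]]), 'R': array([[ 0.83271021, -0.55348477,  0.01575778],
       [-0.35612879, -0.55714834, -0.75017199],
       [ 0.4239882 ,  0.61906408, -0.66105497]]), 't': array([-0.47173593,  0.27398494,  0.78235171])}
wrist {'mtx': array([[323.51211206,   0.        , 255.17726612],
       [  0.        , 323.51211206, 193.60955897],
       [  0.        ,   0.        ,   1.        ]]), 'R': array([[ 0.45223589,  0.89189573, -0.00217118],
       [ 0.86319805, -0.43706956,  0.25270402],
       [ 0.22443668, -0.11615599, -0.96754119]]), 't': array([-0.5972737 , -0.02909569,  0.38982238])}
```

View pics/scene0.png

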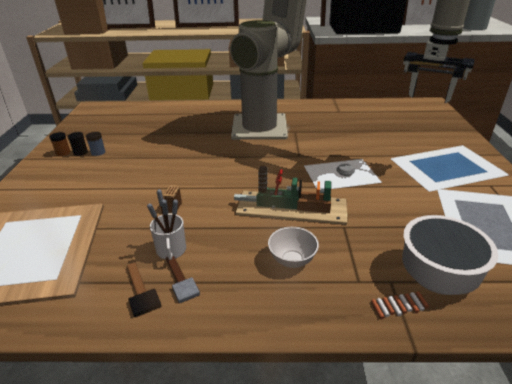

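View pics/side0.png

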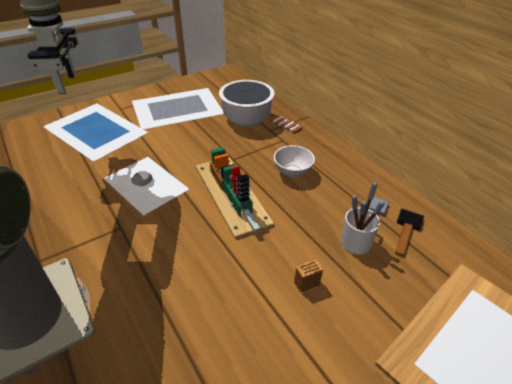

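View pics/wrist0.png

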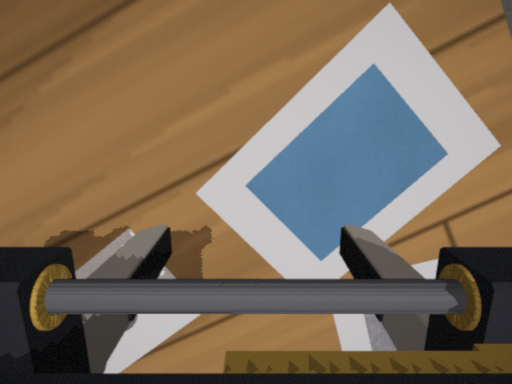

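The scene view shows the clamp at about (290,200), with its grip to the left, and the block at about (173,195) behind the mug. The side view shows the block at (308,276) and the clamp at (235,190). I'll enlarge both.

Run:
```python
import cv2
a=cv2.imread("pics/scene0.png");b=cv2.imread("pics/side0.png")
cv2.imwrite("pics/z1.png",cv2.resize(a[155:230,140:360],(800,273),interpolation=cv2.INTER_CUBIC))
cv2.imwrite("pics/z2.png",cv2.resize(b[140:300,190:340],(560,597),interpolation=cv2.INTER_CUBIC))
```

```text
(no output)
```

View pics/z1.png

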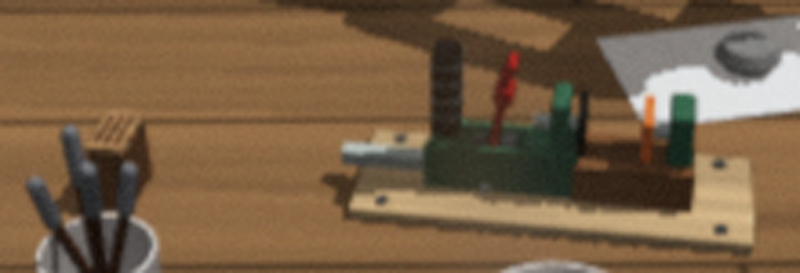

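View pics/z2.png

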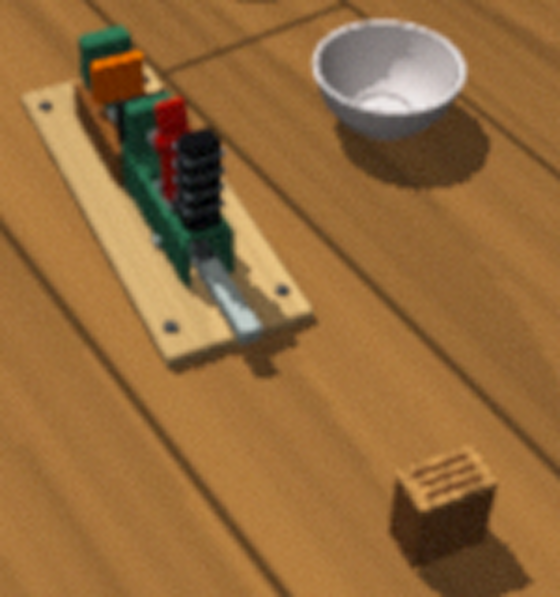

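```bash
cat > h.py <<'E'
import numpy as np, cv2
from plant import robot
def ray(P,uv):
    d=P["R"].T@np.linalg.inv(P["mtx"])@np.array([uv[0],uv[1],1.]); c=-P["R"].T@P["t"]; return c,d
def onz(P,uv,z):
    c,d=ray(P,uv); return c+d*(z-c[2])/d[2]
def proj(P,X):
    c=P["R"]@np.asarray(X)+P["t"]; v=P["mtx"]@c; return v[:2]/v[2]
E
python3 - <<'E'
from h import *
np.set_printoptions(precision=4,suppress=True)
S=robot.camera_params("scene");D=robot.camera_params("side")
f=lambda q:(q[0]*220/800+140-.36,q[1]*75/273+155-.36)
g=lambda q:(q[0]*150/560+190-.36,q[1]*160/597+140-.36)
print("board scene");
for q in [(348,212),(752,241),(752,158),(372,128)]: print(onz(S,f(q),.012))
print("board side")
for q in [(22,98),(168,355),(313,313)]: print(onz(D,g(q),.012))
print("block side")
for q in [(397,473),(465,450),(495,487),(425,513)]: print(onz(D,g(q),.06))
print("block scene")
for q in [(103,112),(148,115),(130,152),(84,148)]: print(onz(S,f(q),.06))
print("grip top", onz(S,f((447,45)),.131),onz(D,g((199,140)),.131))
print("trig top", onz(S,f((513,55)),.125),onz(D,g((172,103)),.125))
print("fixed jaw top", onz(S,f((562,86)),.09), onz(S,f((585,92)),.088),onz(S,f((650,97)),.088),onz(S,f((684,97)),.09))
print("mug", onz(S,f((97,243)),.085),"bowl",onz(S,(293,242),.055),"pebble",onz(S,f((748,60)),.013))
E
```

```text
board scene
[ 0.58   -0.0646  0.012 ]
[0.6175 0.2388 0.012 ]
[0.5126 0.2576 0.012 ]
[ 0.4665 -0.0509  0.012 ]
board side
[0.5122 0.2508 0.012 ]
[ 0.47   -0.0457  0.012 ]
[ 0.5727 -0.067   0.012 ]
block side
[ 0.5132 -0.2296  0.06  ]
[ 0.5566 -0.2383  0.06  ]
[ 0.5541 -0.2677  0.06  ]
[ 0.5095 -0.2597  0.06  ]
block scene
[ 0.511  -0.2614  0.06  ]
[ 0.5157 -0.2246  0.06  ]
[ 0.5658 -0.2296  0.06  ]
[ 0.5602 -0.2661  0.06  ]
grip top [0.5296 0.0127 0.131 ] [0.5304 0.0103 0.131 ]
trig top [0.5349 0.0621 0.125 ] [0.5393 0.059  0.125 ]
fixed jaw top [0.5242 0.1009 0.09  ] [0.5297 0.1182 0.088 ] [0.5373 0.1671 0.088 ] [0.5407 0.1922 0.09  ]
mug [ 0.7052 -0.2226  0.085 ] bowl [0.7478 0.0841 0.055 ] pebble [0.3655 0.2803 0.013 ]
```

Run:
```python
from h import *
np.set_printoptions(precision=4,suppress=True)
S=robot.camera_params("scene");D=robot.camera_params("side")
f=lambda q:(q[0]*220/800+140-.36,q[1]*75/273+155-.36)
for q in [(33,182),(68,128),(88,165),(130,168)]:
  for z in (.13,.15,.17): print(q,onz(S,f(q),z))
a=cv2.imread("pics/side0.png");cv2.imwrite("pics/z3.png",cv2.resize(a[170:300,290:400],(660,780//1)[:2],interpolation=cv2.INTER_CUBIC)[:600])
for q in [(374,186),(366,200),(355,212)]:
  for z in (.13,.15,.17): print("side",q,onz(D,q,z))
print(robot.read_state()['force'])
```

```text
(33, 182) [ 0.6967 -0.2599  0.13  ]
(33, 182) [ 0.7234 -0.2499  0.15  ]
(33, 182) [ 0.7501 -0.2399  0.17  ]
(68, 128) [ 0.6345 -0.2506  0.13  ]
(68, 128) [ 0.6635 -0.2409  0.15  ]
(68, 128) [ 0.6924 -0.2313  0.17  ]
(88, 165) [ 0.6781 -0.2274  0.13  ]
(88, 165) [ 0.7055 -0.2186  0.15  ]
(88, 165) [ 0.7329 -0.2098  0.17  ]
(130, 168) [ 0.6818 -0.1986  0.13  ]
(130, 168) [ 0.7091 -0.1908  0.15  ]
(130, 168) [ 0.7363 -0.183   0.17  ]
side (374, 186) [ 0.7769 -0.1842  0.13  ]
side (374, 186) [ 0.7563 -0.1979  0.15  ]
side (374, 186) [ 0.7357 -0.2115  0.17  ]
side (366, 200) [ 0.7252 -0.2085  0.13  ]
side (366, 200) [ 0.7063 -0.2213  0.15  ]
side (366, 200) [ 0.6874 -0.2341  0.17  ]
side (355, 212) [ 0.6764 -0.2228  0.13  ]
side (355, 212) [ 0.6591 -0.2351  0.15  ]
side (355, 212) [ 0.6419 -0.2475  0.17  ]
[0.1825 0.3801 0.5293]
```

View pics/z3.png

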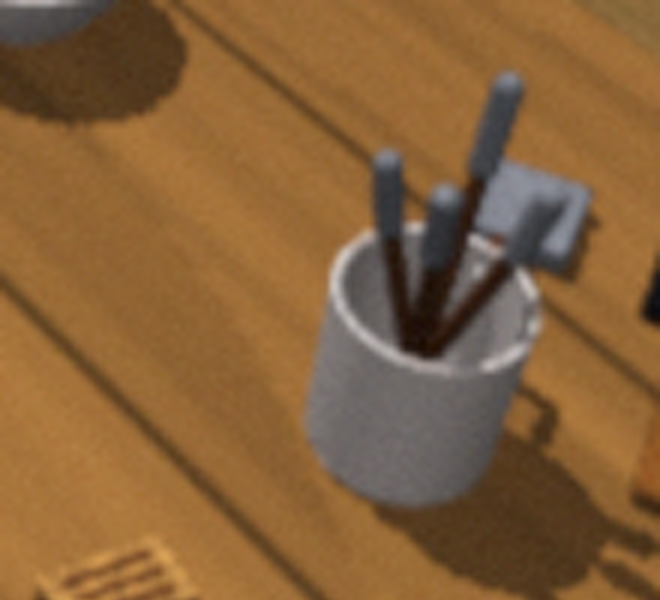

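The side close-up shows the brush handles staying above the mug rim and leaning no nearer to the block than about x = 0.65, so the gripper body clears them. Next I'll plan a viewpoint over the clamp on the way to the block.

```bash
cat >> h.py <<'E'
from scipy.spatial.transform import Rotation as Ro
def rows(target,yaw,n,start=None):
    """rows from current pose to target, tool-y yaw deg (mod 180), n rows; constant per-row world step"""
    s=robot.read_state() if start is None else start
    p=np.array(s["tool_pos"]); R=Ro.from_rotvec(s["orientation"]).as_matrix()
    cy=np.degrees(np.arctan2(R[1,1],R[0,1])); d=(yaw-cy+90)%180-90
    step=(np.array(target)-p)/n; r=-d/n
    out=[]
    for i in range(n):
        Ri=R@Ro.from_euler('z',r*i,degrees=True).as_matrix()
        out.append([round(float(v),2) for v in Ri.T@step*100]+[round(float(r),2)])
    return out
E
python3 - <<'E'
from h import *
np.set_printoptions(precision=4,suppress=True)
s=robot.read_state(); P=robot.camera_params("wrist")
R=Ro.from_rotvec(s["orientation"]).as_matrix(); c=-P["R"].T@P["t"]
print("cam in tool",R.T@(c-s["tool_pos"]),"axes(cols xyz of cam in tool)\n",R.T@P["R"].T, "yaw",np.degrees(np.arctan2(R[1,1],R[0,1])))
# where does cam at target look
yaw=np.radians(-8.); Rt=np.array([[-np.sin(-yaw),0,0]]*3)
def Rtool(yd):
    a=np.radians(yd); y=np.array([np.cos(a),np.sin(a),0]); z=np.array([0,0,-1.]); return np.c_[np.cross(y,z),y,z]
for T,yd in [((.535,-.248),-9),((.548,.139),-8)]:
  Rn=Rtool(yd); Rc=(Rn@R.T@P["R"].T).T; co=R.T@(c-s["tool_pos"])
  Q={"mtx":P["mtx"],"R":Rc}
  Q["t"]=np.zeros(3); ctr=Rn@co
  d=Rc.T@np.array([0,0,1.]); print("xaxis tool",Rn[:,0],"cam off",ctr,"look dir",d)
E
```

```text
cam in tool [ 0.0706 -0.0017 -0.1515] axes(cols xyz of cam in tool)
 [[ 0.0005 -0.9675 -0.2528]
 [ 1.      0.0006 -0.0004]
 [ 0.0006 -0.2528  0.9675]] yaw 63.083633948398436
xaxis tool [0.1564 0.9877 0.    ] cam off [0.0094 0.07   0.1515] look dir [-0.04   -0.2496 -0.9675]
xaxis tool [0.1392 0.9903 0.    ] cam off [0.0082 0.0702 0.1515] look dir [-0.0356 -0.2503 -0.9675]
```

Run:
```python
from h import *
for r in rows((.542,.09,.22),-8,13): print(r)
```

```text
[-3.4, -2.11, 0.09, 5.47]
[-3.59, -1.77, 0.09, 5.47]
[-3.74, -1.42, 0.09, 5.47]
[-3.86, -1.06, 0.09, 5.47]
[-3.94, -0.69, 0.09, 5.47]
[-3.99, -0.31, 0.09, 5.47]
[-4.0, 0.07, 0.09, 5.47]
[-3.98, 0.45, 0.09, 5.47]
[-3.92, 0.83, 0.09, 5.47]
[-3.82, 1.2, 0.09, 5.47]
[-3.69, 1.56, 0.09, 5.47]
[-3.52, 1.9, 0.09, 5.47]
[-3.33, 2.23, 0.09, 5.47]
```

Call:
{"api": "carry_out", "payload": {"commands": [[[-3.4,-2.1,0.1,5.5],[-3.6,-1.8,0.1,5.5],[-3.7,-1.4,0.1,5.5],[-3.9,-1.1,0.1,5.5],[-3.9,-0.7,0.1,5.5],[-4.0,-0.3,0.1,5.5],[-4.0,0.1,0.1,5.5],[-4.0,0.5,0.1,5.5],[-3.9,0.8,0.1,5.5],[-3.8,1.2,0.1,5.5],[-3.7,1.6,0.1,5.5],[-3.5,1.9,0.1,5.5],[-3.3,2.2,0.1,5.5],[0,0,0,0],[0,0,0,0]]]}}

```text
t: 1.4
tool_pos: [0.541, 0.0882, 0.219]
orientation: [-2.382, -2.048, 0.002]
force: [0.1, 0.4, -0.1]
opening: 0.093
```

Run:
```python
from h import *
import pickle
s=robot.read_state(); P=robot.camera_params("wrist"); im=robot.read_camera("wrist")
print(s["t"],s["tool_pos"],s["orientation"],abs(s["dq"]).max())
cv2.imwrite("pics/w1.png",im[:,:,::-1]); pickle.dump((s,P),open("w1.pkl","wb"))
cv2.imwrite("pics/w1b.png",cv2.resize(im[:,:,::-1],(800,600),interpolation=cv2.INTER_CUBIC))
```

```text
1.4 [0.54099266 0.08819808 0.21898379] [-2.38174151e+00 -2.04754639e+00  1.52664891e-03] 0.05685930572150439
```

View pics/w1b.png

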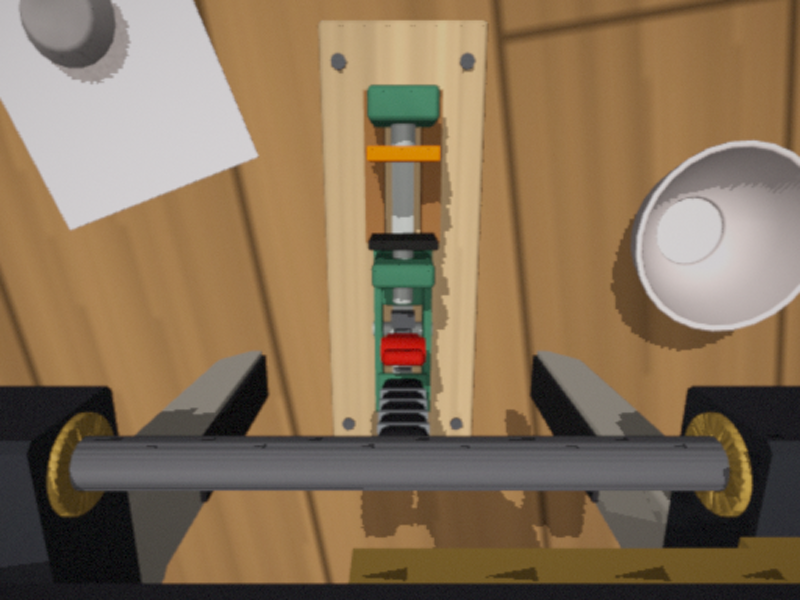

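The wrist view (800x600) shows the clamp head on. The orange pad is at (403,153), the black pad at (403,242), the green fixed jaw at (403,273), the trigger top at (403,350) and the grip at (403,410). Now I'll measure these with colour masks.

Run:
```python
from h import *
import pickle
np.set_printoptions(precision=4,suppress=True)
s,P=pickle.load(open("w1.pkl","rb"))
im=cv2.imread("pics/w1.png"); hsv=cv2.cvtColor(im,cv2.COLOR_BGR2HSV)
H,Sx,V=cv2.split(hsv)
def box(m,name,z):
    m=m.astype(np.uint8); n,l,st,c=cv2.connectedComponentsWithStats(m)
    for i in np.argsort(-st[1:,4])[:2]+1:
        x,y,w,h,a=st[i]
        if a<40: continue
        print(name,(x,y,w,h,a)); mx=x+w/2-.5
        print("  top",onz(P,(mx,y-.5),z)," bot",onz(P,(mx,y+h-.5),z)," L",onz(P,(x-.5,y+h/2-.5),z)," R",onz(P,(x+w-.5,y+h/2-.5),z))
roi=np.zeros(H.shape,bool); roi[10:275,225:300]=1
box(roi&(H>10)&(H<22)&(Sx>220)&(V>170),"orange",.088)
box(roi&(H>60)&(H<95)&(Sx>70)&(V>60),"green",.09)
box(roi&((H<6)|(H>174))&(Sx>180)&(V>90),"red",.125)
r2=roi.copy(); r2[:145]=0; r2[165:]=0
box(r2&(V<50),"black",.088)
box((H>10)&(H<30)&(Sx<115)&(Sx>50)&(V>170),"board",.012)
# rows profile mid-col of black pad
print(im[146:186,245].tolist())
```

```text
orange (np.int32(235), np.int32(93), np.int32(47), np.int32(10), np.int32(427))
  top [0.5541 0.1688 0.088 ]  bot [0.5529 0.1609 0.088 ]  L [0.5341 0.1678 0.088 ]  R [0.573  0.1619 0.088 ]
green (np.int32(238), np.int32(160), np.int32(40), np.int32(103), np.int32(1516))
  top [0.5454 0.1136 0.09  ]  bot [0.5309 0.0163 0.09  ]  L [0.5205 0.0697 0.09  ]  R [0.5564 0.0643 0.09  ]
green (np.int32(235), np.int32(55), np.int32(46), np.int32(22), np.int32(981))
  top [0.558  0.1977 0.09  ]  bot [0.5555 0.1812 0.09  ]  L [0.5383 0.1923 0.09  ]  R [0.5752 0.1867 0.09  ]
red (np.int32(244), np.int32(214), np.int32(28), np.int32(20), np.int32(530))
  top [0.5396 0.076  0.125 ]  bot [0.5371 0.0592 0.125 ]  L [0.5272 0.0693 0.125 ]  R [0.5495 0.066  0.125 ]
black (np.int32(237), np.int32(150), np.int32(43), np.int32(15), np.int32(459))
  top [0.5471 0.1219 0.088 ]  bot [0.5452 0.1088 0.088 ]  L [0.5275 0.1182 0.088 ]  R [0.5648 0.1125 0.088 ]
board (np.int32(204), np.int32(13), np.int32(107), np.int32(266), np.int32(14768))
  top [0.5654 0.2479 0.012 ]  bot [ 0.5218 -0.0438  0.012 ]  L [0.4875 0.126  0.012 ]  R [0.6042 0.1084 0.012 ]
[[54, 97, 143], [58, 100, 146], [55, 96, 140], [32, 50, 75], [17, 21, 27], [19, 23, 22], [16, 17, 20], [15, 16, 19], [35, 36, 36], [29, 29, 33], [35, 37, 36], [34, 36, 37], [31, 33, 35], [29, 29, 25], [29, 36, 23], [38, 51, 24], [33, 45, 23], [31, 43, 26], [35, 45, 26], [48, 61, 33], [56, 72, 38], [58, 77, 42], [58, 80, 43], [77, 100, 54], [96, 125, 68], [100, 130, 72], [102, 131, 71], [101, 132, 71], [102, 133, 71], [104, 132, 74], [101, 131, 73], [100, 130, 71], [99, 129, 72], [99, 128, 71], [100, 129, 74], [98, 128, 72], [86, 114, 60], [71, 96, 53], [49, 67, 33], [62, 80, 45]]
```

Run:
```python
from h import *
import pickle
np.set_printoptions(precision=4,suppress=True)
s,P=pickle.load(open("w1.pkl","rb"))
a=np.radians(-8.62); ey=np.array([-np.sin(a),np.cos(a),0]); ex=np.array([np.cos(a),np.sin(a),0])
o=np.array([.545,.114,0])
def q(n,uv,z): X=onz(P,uv,z)-o; print(n,np.round([X@ex*1000,X@ey*1000],1))
q("orange face",(258,102.5),.088);q("black face",(258,153.3),.088);q("black lower",(258,149.3),.052)
q("green top f",(257.5,168.8),.09);q("green top b",(257.5,182.2),.09)
q("trig front top",(257.5,213.5),.125)
q("board far L",(204.5,13.5),.012);q("board far R",(310.5,13.),.012)
im=cv2.imread("pics/w1.png"); cv2.imwrite("pics/w1c.png",cv2.resize(im[80:280,200:315],(345*1,600),interpolation=cv2.INTER_CUBIC))
```

```text
orange face [ 0.8 47.5]
black face [0.9 4.8]
black lower [1.2 3.9]
green top f [ 0.5 -8.6]
green top b [  0.5 -20.7]
trig front top [  0.4 -38.4]
board far L [-52.3 134.6]
board far R [ 53.6 135. ]
```

View pics/w1c.png

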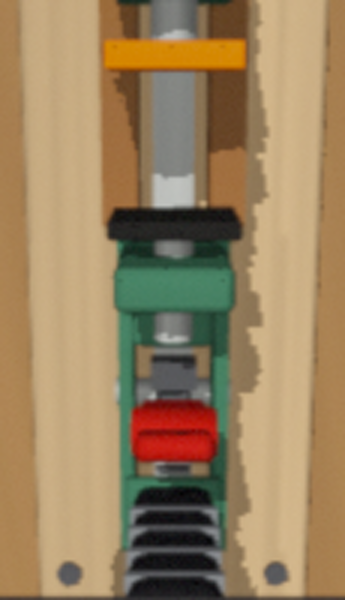

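Run:
```python
from h import *
for r in rows((.536,-.248,.2),-9,9): print(r)
```

```text
[-3.72, 0.5, 0.21, 0.06]
[-3.72, 0.51, 0.21, 0.06]
[-3.72, 0.51, 0.21, 0.06]
[-3.72, 0.52, 0.21, 0.06]
[-3.72, 0.52, 0.21, 0.06]
[-3.72, 0.52, 0.21, 0.06]
[-3.71, 0.53, 0.21, 0.06]
[-3.71, 0.53, 0.21, 0.06]
[-3.71, 0.53, 0.21, 0.06]
```

Call:
{"api": "carry_out", "payload": {"commands": [[[-3.7,0.5,0.2,0],[-3.7,0.5,0.2,0],[-3.7,0.5,0.2,0],[-3.7,0.5,0.2,0],[-3.7,0.5,0.2,0],[-3.7,0.5,0.2,0],[-3.7,0.5,0.2,0],[-3.7,0.5,0.2,0],[-3.7,0.5,0.2,0],[0,0,0,0],[0,0,0,0]]]}}

```text
t: 2.37
tool_pos: [0.5362, -0.2458, 0.2012]
orientation: [-2.378, -2.051, -0.0]
force: [0.4, 0.4, -0.3]
opening: 0.0931
```

Run:
```python
from h import *
import pickle
s=robot.read_state(); P=robot.camera_params("wrist"); im=robot.read_camera("wrist")
print(s["t"],s["tool_pos"],s["orientation"],abs(s["dq"]).max())
cv2.imwrite("pics/w2.png",im[:,:,::-1]); pickle.dump((s,P),open("w2.pkl","wb"))
cv2.imwrite("pics/w2b.png",cv2.resize(im[100:300,150:360,::-1],(630,600),interpolation=cv2.INTER_CUBIC))
```

```text
2.3667 [ 0.536181   -0.24583397  0.20121559] [-2.37809309e+00 -2.05135990e+00 -6.10246685e-05] 0.04411431315959484
```

View pics/w2b.png

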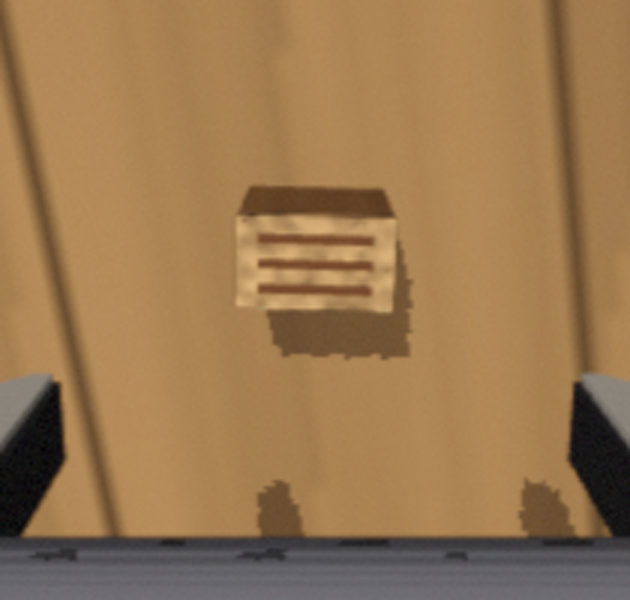

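Run:
```python
from h import *
import pickle
np.set_printoptions(precision=4,suppress=True)
s,P=pickle.load(open("w2.pkl","rb"))
im=cv2.imread("pics/w2.png"); hsv=cv2.cvtColor(im,cv2.COLOR_BGR2HSV)
H,Sx,V=cv2.split(hsv)
C=[onz(P,(x/3+150-.33,y/3+100-.33),.06) for x,y in [(237,215),(396,217),(392,312),(236,305)]]
for c in C: print(c)
print("ctr",np.mean(C,0)); print([np.linalg.norm(C[i]-C[(i+1)%4]) for i in range(4)])
e=(C[1]-C[0]+C[2]-C[3]);print(np.degrees(np.arctan2(e[1],e[0])))
R=Ro.from_rotvec(s["orientation"]).as_matrix();print("tool yaw",np.degrees(np.arctan2(R[1,1],R[0,1])))
print(R.T@(np.mean(C,0)-s["tool_pos"]))
```

```text
[ 0.5126 -0.2291  0.06  ]
[ 0.5607 -0.2368  0.06  ]
[ 0.5556 -0.2667  0.06  ]
[ 0.5075 -0.2573  0.06  ]
ctr [ 0.5341 -0.2475  0.06  ]
[np.float64(0.04871124527048613), np.float64(0.030335170984548535), np.float64(0.04903698603093736), np.float64(0.028680422839151874)]
-10.104308049659961
tool yaw -8.437411625163183
[-0.0021 -0.0017  0.1412]
```

Call:
{"api": "carry_out", "payload": {"commands": [[[-0.2,-0.2,2.5,1.6],[0,0,4.0,0],[0,0,4.0,0],[0,0,3.6,0],[0,0,1.5,0],[0,0,1.0,0],[0,0,0,0],[0,0,0,0]]]}}

```text
t: 3.08
tool_pos: [0.535, -0.2464, 0.0366]
orientation: [2.404, 2.021, 0.001]
force: [0.9, -0.1, -0.2]
opening: 0.0929
```

Call:
{"api": "carry_out", "payload": {"commands": [[[0,0,0,0],[0,0,0,0],[0,0,0,0],[0,0,0,0],[0,0,0,0],[0,0,0,0],[0,0,0,0],[0,0,0,0]]], "claw": 3.0, "grip_force": 20}}

```text
t: 3.75
tool_pos: [0.5342, -0.2476, 0.0358]
orientation: [2.407, 2.019, 0.0]
force: [-0.8, -0.3, 1.9]
opening: 0.0499
```

Call:
{"api": "carry_out", "payload": {"commands": [[[0,0,-1.0,0],[0,0,-3.0,0],[0,0,-4.0,0],[0,0,-4.0,0],[0,0,-2.5,0],[0,0,-1.0,0],[0,0,0,0]]]}}

```text
t: 4.33
tool_pos: [0.5357, -0.2484, 0.1945]
orientation: [2.403, 2.015, 0.003]
force: [-0.0, -0.4, -1.3]
opening: 0.0501
```

Run:
```python
from h import *
s=robot.read_state(); print(s["tool_pos"],s["opening"],s["force"])
for r in rows((.5495,.1388,.192),-8.62,12): print(r)
im=robot.read_camera("wrist"); cv2.imwrite("pics/w3b.png",cv2.resize(im[100:300,150:360,::-1],(630,600),interpolation=cv2.INTER_CUBIC))
```

```text
[ 0.53573312 -0.24839826  0.19446166] 0.050061530276922124 [-0.006439   -0.36908942 -1.32143794]
[3.2, -0.45, 0.01, -0.12]
[3.2, -0.44, 0.01, -0.12]
[3.2, -0.44, 0.01, -0.12]
[3.2, -0.43, 0.01, -0.12]
[3.2, -0.42, 0.01, -0.12]
[3.2, -0.42, 0.01, -0.12]
[3.2, -0.41, 0.01, -0.12]
[3.2, -0.4, 0.01, -0.12]
[3.2, -0.4, 0.01, -0.12]
[3.21, -0.39, 0.01, -0.12]
[3.21, -0.38, 0.01, -0.12]
[3.21, -0.38, 0.01, -0.12]
```

View pics/w3b.png

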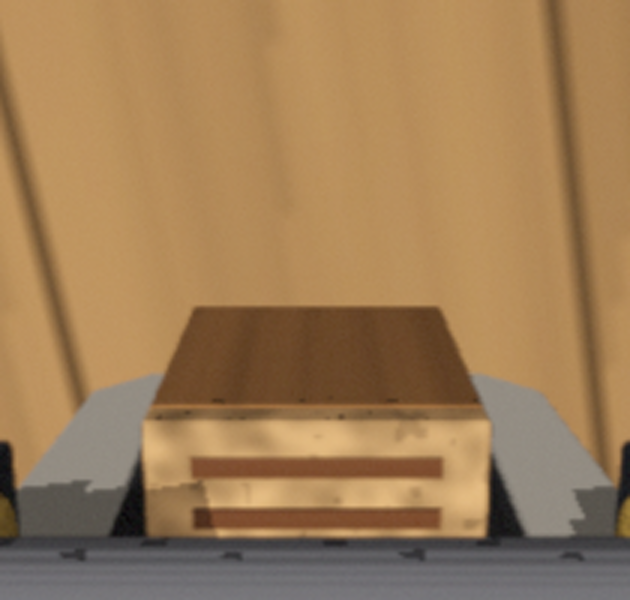

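The block hangs square in the pads, with its front face about 17.5 mm ahead of the TCP, so its centre sits about 2 mm towards tool +x. I'll allow for that when placing it.

Call:
{"api": "carry_out", "payload": {"commands": [[[2.0,-0.4,0,-0.1],[3.0,-0.4,0,-0.1],[3.5,-0.4,0,-0.1],[3.5,-0.4,0,-0.1],[3.5,-0.4,0,-0.1],[3.5,-0.4,0,-0.1],[3.5,-0.4,0,-0.1],[3.5,-0.4,0,-0.1],[3.5,-0.4,0,-0.1],[3.5,-0.4,0,-0.1],[3.0,-0.4,0,-0.2],[2.2,-0.5,0,-0.2],[0,0,0,0],[0,0,0,0]]]}}

```text
t: 5.55
tool_pos: [0.5466, 0.1382, 0.1872]
orientation: [-2.377, -2.05, 0.007]
force: [-0.4, -0.3, -1.2]
opening: 0.0496
```

Run:
```python
from h import *
s=robot.read_state(); print(s["t"],s["tool_pos"],s["opening"],s["force"],abs(s["dq"]).max())
for r in rows((.5493,.1371,.10),-8.62,5): print(r)
im=robot.read_camera("wrist"); cv2.imwrite("pics/w4.png",im[:,:,::-1]);cv2.imwrite("pics/w4b.png",cv2.resize(im[:,:,::-1],(800,600)))
```

```text
5.55 [0.54658468 0.13817361 0.18717707] 0.049616603546615345 [-0.37180861 -0.31194411 -1.19790663] 0.04094314342751544
[-0.01, 0.07, 1.74, 0.03]
[-0.01, 0.07, 1.74, 0.03]
[-0.01, 0.07, 1.74, 0.03]
[-0.01, 0.07, 1.74, 0.03]
[-0.01, 0.07, 1.74, 0.03]
```

View pics/w4b.png

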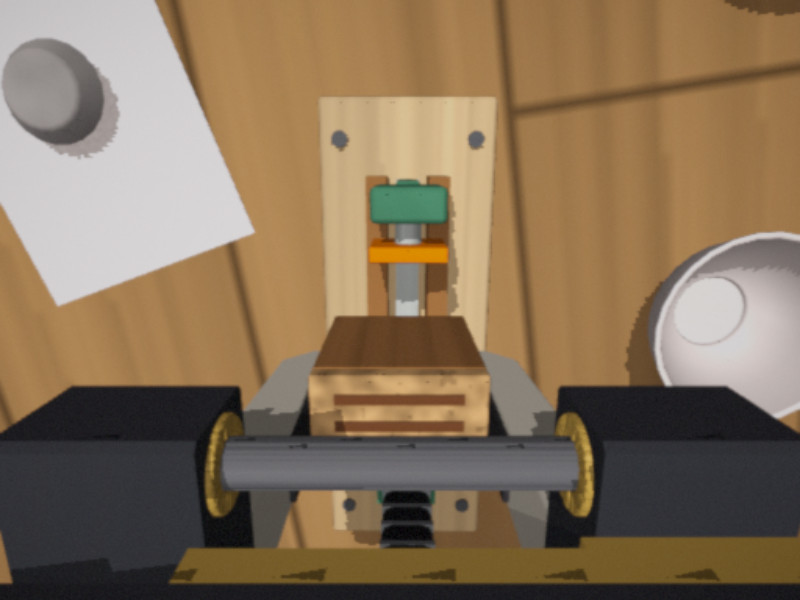

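The block is above the clamp, with its front face well short of the orange pad at (408,253). I'll go down to just above the pads and check again.

Call:
{"api": "carry_out", "payload": {"commands": [[[0,0.3,1.5,0.1],[0,0,2.2,0],[0,0,1.6,0],[0,0,0.3,0],[0,0,0,0],[0,0,0,0],[0,0,0,0]]]}}

```text
t: 6.18
tool_pos: [0.5523, 0.1365, 0.1359]
orientation: [2.384, 2.045, 0.002]
force: [-0.3, -0.6, -1.1]
opening: 0.0502
```

Run:
```python
from h import *
np.set_printoptions(precision=4,suppress=True)
import pickle
s=robot.read_state(); P=robot.camera_params("wrist"); im=robot.read_camera("wrist")
print(s["t"],s["tool_pos"],s["opening"],s["force"],abs(s["dq"]).max()); pickle.dump((s,P),open("w5.pkl","wb"))
cv2.imwrite("pics/w5.png",im[:,:,::-1]);cv2.imwrite("pics/w5b.png",cv2.resize(im[:,:,::-1],(800,600)))
sc=robot.read_camera("side");cv2.imwrite("pics/s5b.png",cv2.resize(sc[120:250,180:300,::-1],(554,600),interpolation=cv2.INTER_CUBIC))
```

```text
6.1833 [0.5523 0.1365 0.1359] 0.05020606831460051 [-0.2628 -0.6236 -1.0914] 0.0077882016145672155
```

View pics/w5b.png

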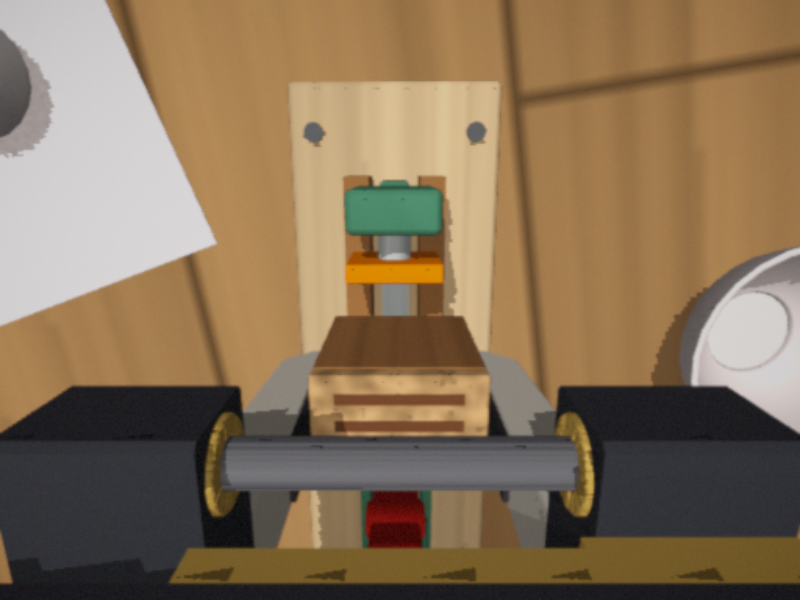

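View pics/s5b.png

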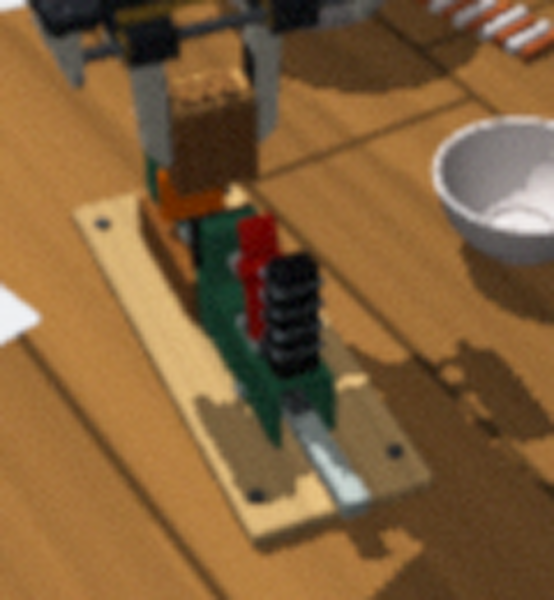

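Run:
```python
from h import *
np.set_printoptions(precision=4,suppress=True)
for i in range(5):
    s=robot.read_state(); robot.read_camera("wrist"); R=Ro.from_rotvec(s["orientation"]).as_matrix()
    print(s["t"],s["tool_pos"],s["q"],s["force"],R[:,2])
```

```text
6.2833 [0.5524 0.1368 0.1361] [ 0.1527  0.1111  1.6882 -0.0001  1.34    0.3052] [ 0.4519 -0.2806 -1.5154] [ 0.0022  0.0003 -1.    ]
6.3333 [0.5523 0.1369 0.1359] [ 0.1529  0.1112  1.6884 -0.      1.3399  0.3052] [-0.3321 -0.6316 -1.2016] [ 0.0021  0.0003 -1.    ]
6.3833 [0.5522 0.137  0.1357] [ 0.153   0.1113  1.6887 -0.      1.3398  0.3052] [-0.6129 -0.45   -1.0884] [ 0.0017  0.0003 -1.    ]
6.4333 [0.552  0.137  0.1355] [ 0.1532  0.1115  1.6889 -0.      1.3398  0.3052] [-0.2712  0.0927 -0.9121] [ 0.0013  0.0002 -1.    ]
6.4833 [0.5518 0.137  0.1353] [ 0.1532  0.1117  1.6891 -0.      1.3398  0.3052] [ 1.0185  0.4581 -1.8512] [ 0.001   0.0001 -1.    ]
```

Call:
{"api": "carry_out", "payload": {"commands": [[[0.1,0,0.8,0],[0,0,0.8,0],[0,0,0.8,0],[0,0,0.6,0],[0,0,0.3,0],[0,0,0,0],[0,0,0,0],[0,0,0,0],[0,0,0,0],[0,0,0,0],[0,0,0,0],[0,0,0,0],[0,0,0,0],[0,0,0,0],[0,0,0,0]]]}}

```text
t: 7.78
tool_pos: [0.5517, 0.1379, 0.1017]
orientation: [2.384, 2.046, 0.0]
force: [0.0, 0.5, -1.9]
opening: 0.0499
```

Run:
```python
from h import *
np.set_printoptions(precision=4,suppress=True)
s=robot.read_state(); P=robot.camera_params("wrist"); im=robot.read_camera("wrist")
print(s["t"],s["tool_pos"],s["opening"],s["force"],abs(s["dq"]).max())
cv2.imwrite("pics/w6b.png",cv2.resize(im[100:300,120:390,::-1],(800,593)))
```

```text
7.7833 [0.5517 0.1379 0.1017] 0.04989568654800006 [ 0.0147  0.4689 -1.9116] 0.0013007685372505395
```

View pics/w6b.png

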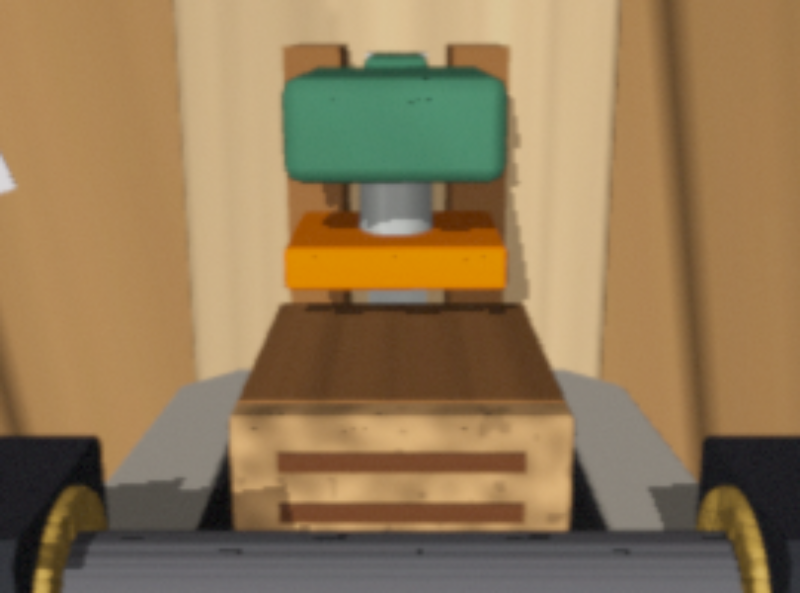

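The block is inside the jaws, square to them and clear of the orange pad. It sits about 1 mm right of the mid-line, so I'll correct that and lower further.

Call:
{"api": "carry_out", "payload": {"commands": [[[0,-0.1,0.6,0],[0,0,0.6,0],[0,0,0.3,0],[0,0,0,0],[0,0,0,0],[0,0,0,0],[0,0,0,0],[0,0,0,0],[0,0,0,0]]]}}

```text
t: 8.58
tool_pos: [0.5508, 0.1381, 0.0869]
orientation: [2.384, 2.046, 0.001]
force: [0.7, -0.7, -1.3]
opening: 0.0499
```

Call:
{"api": "carry_out", "payload": {"commands": [[[0,0,0.2,0],[0,0,0,0],[0,0,0,0],[0,0,0,0],[0,0,0,0]]]}}

```text
t: 9.0
tool_pos: [0.5507, 0.1381, 0.0846]
orientation: [2.384, 2.046, 0.0]
force: [-0.9, 0.4, -1.7]
opening: 0.0499
```

Call:
{"api": "carry_out", "payload": {"commands": [[[0,0,0.1,0],[0,0,0,0],[0,0,0,0],[0,0,0,0],[0,0,0,0]]]}}

```text
t: 9.42
tool_pos: [0.5507, 0.1381, 0.0836]
orientation: [-2.384, -2.046, -0.0]
force: [-0.6, 0.6, -0.8]
opening: 0.0499
```

Call:
{"api": "carry_out", "payload": {"commands": [[[0,0,0.1,0],[0,0,0,0],[0,0,0,0],[0,0,0,0],[0,0,0,0]]]}}

```text
t: 9.83
tool_pos: [0.5507, 0.1381, 0.0826]
orientation: [-2.384, -2.046, 0.0]
force: [0.5, 0.4, -2.0]
opening: 0.0498
```

Call:
{"api": "carry_out", "payload": {"commands": [[[0,0,0.1,0],[0,0,0,0],[0,0,0,0],[0,0,0,0],[0,0,0,0]]]}}

```text
t: 10.25
tool_pos: [0.5508, 0.1381, 0.0817]
orientation: [2.384, 2.046, 0.0]
force: [0.9, 0.2, -0.4]
opening: 0.0502
```

Call:
{"api": "carry_out", "payload": {"commands": [[[0,0,0.05,0],[0,0,0,0],[0,0,0,0],[0,0,0,0],[0,0,0,0]]]}}

```text
t: 10.67
tool_pos: [0.5508, 0.1381, 0.0817]
orientation: [2.384, 2.046, 0.0]
force: [-1.1, -0.5, 6.4]
opening: 0.0501
```

Run:
```python
from h import *
for i in range(4):
    s=robot.read_state(); print(s["force"],s["tool_pos"]); im=robot.read_camera("side") 
cv2.imwrite("pics/s7b.png",cv2.resize(im[120:250,180:300,::-1],(554,600),interpolation=cv2.INTER_CUBIC))
```

```text
[-1.08667442 -0.47053749  6.44338533] [0.55080871 0.13809389 0.08172511]
[-2.82943026 -1.04334475  5.57787159] [0.55080944 0.1380955  0.08170927]
[-2.03458583 -0.20398794  5.20457458] [0.55085265 0.13809873 0.08176647]
[-2.78985784  0.36479591  5.05966778] [0.55083033 0.13807228 0.08172875]
```

View pics/s7b.png

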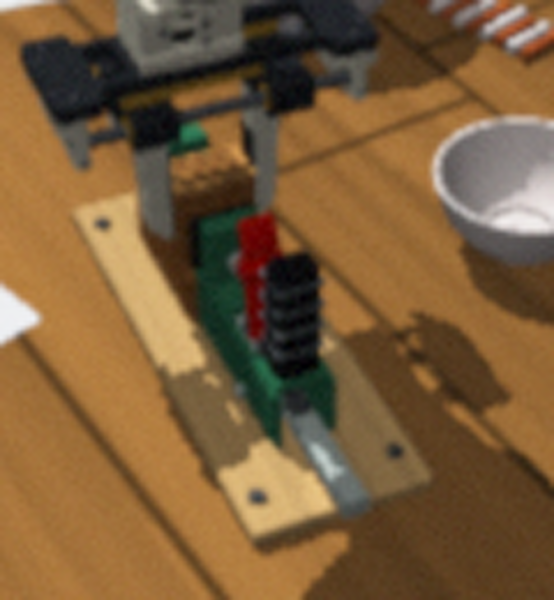

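The block rests on the rails: contact came at the expected TCP height of 0.0817 with about 5 N. Now I'll release it and lift away.

Call:
{"api": "carry_out", "payload": {"commands": [[[0,0,-0.05,0],[0,0,0,0],[0,0,0,0],[0,0,0,0],[0,0,0,0],[0,0,0,0],[0,0,0,0]]], "claw": 7.5}}

```text
t: 11.45
tool_pos: [0.5506, 0.1381, 0.0816]
orientation: [-2.384, -2.046, 0.0]
force: [-0.0, 0.2, 0.3]
opening: 0.0749
```

Call:
{"api": "carry_out", "payload": {"commands": [[[0,0,-2.0,0],[0,0,-3.5,0],[0,0,-4.0,0],[0,0,-2.0,0],[0,0,0,0],[0,0,0,0],[0,0,0,0],[0,0,0,0],[0,0,0,0],[0,0,0,0]]]}}

```text
t: 12.28
tool_pos: [0.5499, 0.1379, 0.1951]
orientation: [-2.383, -2.045, 0.004]
force: [-0.2, -0.4, 0.3]
opening: 0.0751
```

Run:
```python
from h import *
import pickle
s=robot.read_state(); P=robot.camera_params("wrist"); im=robot.read_camera("wrist")
print(s["t"],s["tool_pos"],s["opening"],s["force"],s["orientation"])
pickle.dump((s,P),open("w8.pkl","wb")); cv2.imwrite("pics/w8.png",im[:,:,::-1]);cv2.imwrite("pics/w8b.png",cv2.resize(im[:,:,::-1],(800,600)))
```

```text
12.2833 [0.54985512 0.13792304 0.19506338] 0.07506589912769214 [-0.15213931 -0.42883123  0.30738073] [-2.38281621 -2.04532819  0.00350542]
```

View pics/w8b.png

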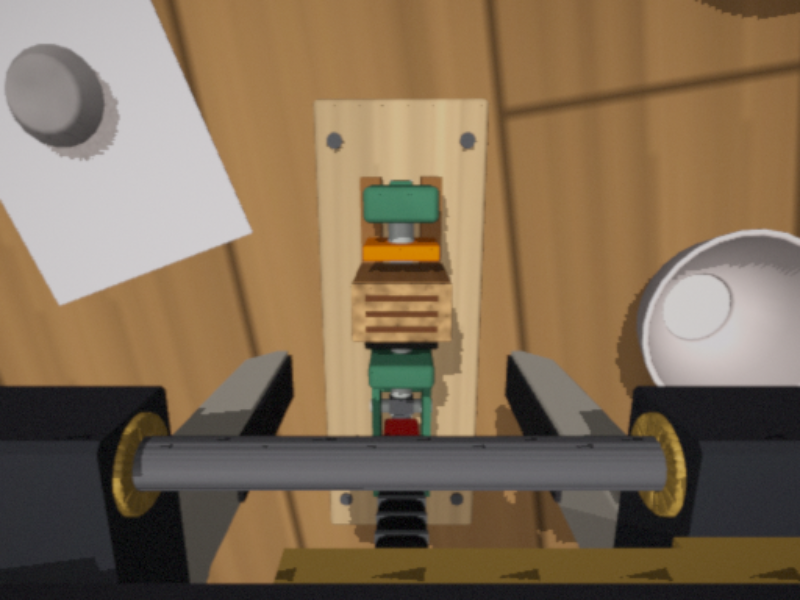

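The block stands on the rails, centred between the jaws and let go. I measure the trigger next.

Call:
{"api": "carry_out", "payload": {"commands": [[[-2.0,0.1,0,0],[-2.5,0,0,0],[-1.7,0,0,0],[0,0,0,0],[0,0,0,0],[0,0,0,0],[0,0,0,0],[0,0,0,0],[0,0,0,0],[0,0,0,0]]], "claw": 0, "grip_force": 20}}

```text
t: 13.17
tool_pos: [0.5422, 0.0771, 0.1966]
orientation: [-2.383, -2.047, 0.0]
force: [0.3, -0.1, 0.2]
opening: 0.013
```

Run:
```python
from h import *
import pickle
s=robot.read_state(); P=robot.camera_params("wrist"); im=robot.read_camera("wrist")
print(s["t"],s["tool_pos"],s["opening"],s["force"],s["orientation"])
pickle.dump((s,P),open("w9.pkl","wb")); cv2.imwrite("pics/w9.png",im[:,:,::-1]);cv2.imwrite("pics/w9b.png",cv2.resize(im[:,:,::-1],(800,600)))
```

```text
13.1667 [0.54224229 0.07712893 0.19657841] 0.013032251843013695 [ 0.32927154 -0.07635411  0.22865561] [-2.38299713e+00 -2.04705568e+00  1.28884032e-04]
```

View pics/w9b.png

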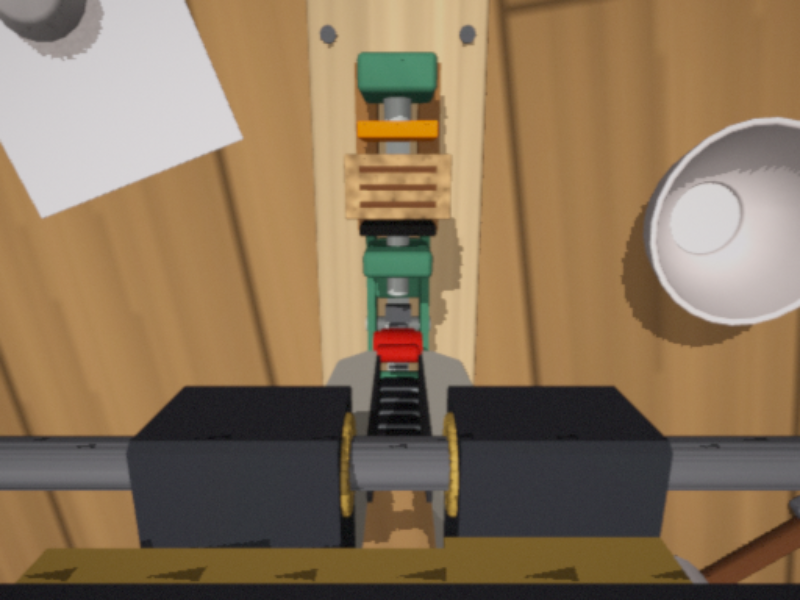

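Run:
```python
from h import *
import pickle
s,P=pickle.load(open("w9.pkl","rb")); R=Ro.from_rotvec(s["orientation"]).as_matrix()
for n,r,z in [("jaw front",242,.09),("jaw back",276,.09),("black face",220,.088),("orange face",138,.088),("block top front",154,.106),("block top back",219,.106),("screw end",293,.076),("knuckle front",329,.093),("trig top back",362,.125)]:
    X=onz(P,(398*.64-.18,r*.64-.18),z); print(n,np.round(R.T@(X-s["tool_pos"])*1000,1))
```

```text
jaw front [ 33.1  -1.8 106.6]
jaw back [ 15.3  -1.8 106.6]
black face [ 44.   -1.8 108.6]
orange face [ 83.9  -1.8 108.6]
block top front [75.8 -1.8 90.6]
block top back [46.2 -1.8 90.6]
screw end [  2.9  -1.8 120.6]
knuckle front [-12.6  -1.8 103.6]
trig top back [-18.7  -1.7  71.6]
```

Call:
{"api": "carry_out", "payload": {"commands": [[[0,0,2.0,0],[0,0,3.0,0],[0,0,2.5,0],[0,0,1.0,0],[0,0,0,0],[0,0,0,0],[0,0,0,0],[0,0,0,0],[0,0,0,0],[0,0,0,0],[0,0,0,0],[0,0,0,0]]]}}

```text
t: 14.22
tool_pos: [0.5426, 0.0767, 0.1122]
orientation: [2.383, 2.046, 0.001]
force: [0.4, 1.1, 1.2]
opening: 0.0007
```

Call:
{"api": "carry_out", "payload": {"commands": [[[0,0,0.6,0],[0,0,0.5,0],[0,0,0,0],[0,0,0,0],[0,0,0,0],[0,0,0,0],[0,0,0,0],[0,0,0,0]]]}}

```text
t: 14.88
tool_pos: [0.5422, 0.0766, 0.1007]
orientation: [-2.384, -2.046, 0.0]
force: [-1.0, 1.5, -0.4]
opening: 0.0001
```

Run:
```python
from h import *
F=[]
for i in range(4):
    s=robot.read_state(); F.append(s["force"]); im=robot.read_camera("side" if i%2 else "scene")
    if i==0: a=im
print(np.mean(F,0),np.std(F,0),s["tool_pos"],s["t"])
cv2.imwrite("pics/s10.png",cv2.resize(im[110:240,180:300,::-1],(554,600),interpolation=cv2.INTER_CUBIC))
cv2.imwrite("pics/c10.png",cv2.resize(a[140:230,225:355,::-1],(780,540),interpolation=cv2.INTER_CUBIC))
```

```text
[-0.83729645  1.21358901 -0.71716821] [0.34587372 0.42228703 0.18766846] [0.54228757 0.07663185 0.10073826] 15.0333
```

View pics/s10.png

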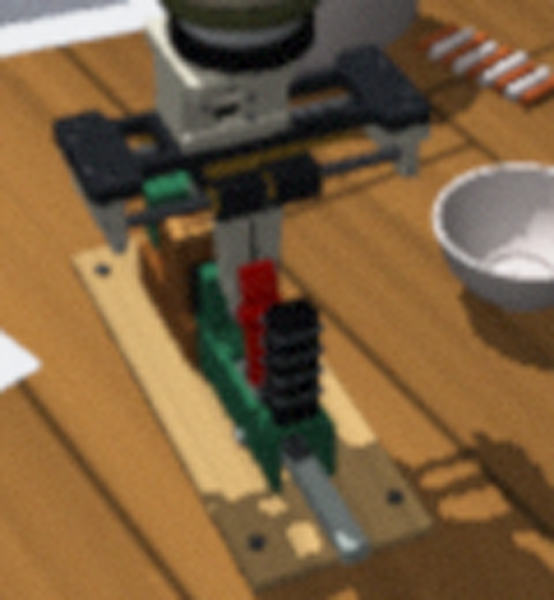

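View pics/c10.png

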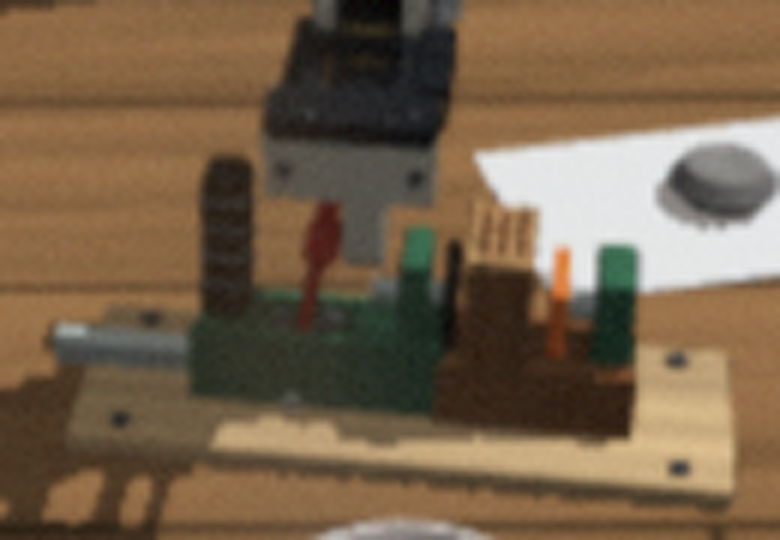

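The side and scene views show the closed fingers between the fixed jaw and the trigger, just in front of the knuckle, and the gripper body clear above. I'll push in stages, reading the force along the bar.

Call:
{"api": "carry_out", "payload": {"commands": [[[-0.2,0,0,0],[-0.2,0,0,0],[-0.2,0,0,0],[0,0,0,0],[0,0,0,0]]]}}

```text
t: 15.5
tool_pos: [0.5417, 0.0713, 0.1013]
orientation: [-2.384, -2.046, -0.003]
force: [-0.4, 6.6, 3.1]
opening: 0.0002
```

Call:
{"api": "carry_out", "payload": {"commands": [[[-0.2,0,0,0],[-0.2,0,0,0],[-0.2,0,0,0],[0,0,0,0],[0,0,0,0]]]}}

```text
t: 15.92
tool_pos: [0.5411, 0.0662, 0.1018]
orientation: [-2.383, -2.046, -0.005]
force: [-2.5, 10.0, 5.3]
opening: 0.0006
```

Call:
{"api": "carry_out", "payload": {"commands": [[[-0.2,0,0,0],[-0.2,0,0,0],[-0.2,0,0,0],[0,0,0,0],[0,0,0,0]]]}}

```text
t: 16.33
tool_pos: [0.5405, 0.0604, 0.1022]
orientation: [-2.383, -2.046, -0.006]
force: [-1.2, 9.8, 7.9]
opening: 0.0003
```

Call:
{"api": "carry_out", "payload": {"commands": [[[-0.2,0,0,0],[-0.1,0,0,0],[0,0,0,0],[0,0,0,0],[0,0,0,0]]]}}

```text
t: 16.75
tool_pos: [0.5401, 0.0575, 0.1023]
orientation: [-2.383, -2.046, -0.006]
force: [-0.8, 9.7, 8.0]
opening: 0.0007
```

Call:
{"api": "carry_out", "payload": {"commands": [[[-0.2,0,0,0],[0,0,0,0],[0,0,0,0],[0,0,0,0]]]}}

```text
t: 17.08
tool_pos: [0.5399, 0.0555, 0.1023]
orientation: [-2.383, -2.046, -0.006]
force: [-1.6, 11.1, 7.6]
opening: -0.0
```

Call:
{"api": "carry_out", "payload": {"commands": [[[-0.1,0,0,0],[0,0,0,0],[0,0,0,0]]]}}

```text
t: 17.33
tool_pos: [0.5397, 0.0545, 0.1023]
orientation: [-2.383, -2.047, -0.006]
force: [-1.1, 9.7, 8.2]
opening: 0.0006
```

Call:
{"api": "carry_out", "payload": {"commands": [[[0.6,0,0,0],[0.6,0,0,0],[0.6,0,0,0],[0.6,0,0,0],[0.2,0,0,0],[0,0,0,0],[0,0,0,0],[0,0,0,0],[0,0,0,0]]]}}

```text
t: 18.08
tool_pos: [0.5425, 0.0783, 0.1005]
orientation: [-2.384, -2.046, 0.001]
force: [0.0, -0.0, -0.3]
opening: 0.0006
```

Run:
```python
from h import *
import pickle
s=robot.read_state(); P=robot.camera_params("wrist"); im=robot.read_camera("wrist")
print(s["t"],s["tool_pos"],s["opening"],s["force"],s["orientation"])
pickle.dump((s,P),open("w11.pkl","wb"))
cv2.imwrite("pics/w11b.png",cv2.resize(im[:250,140:370,::-1],(552,600)))
```

```text
18.0833 [0.54246102 0.07829691 0.10052538] 0.0005550059851920262 [ 0.03366535 -0.03214757 -0.27131049] [-2.38410025e+00 -2.04587799e+00  5.34674960e-04]
```

View pics/w11b.png

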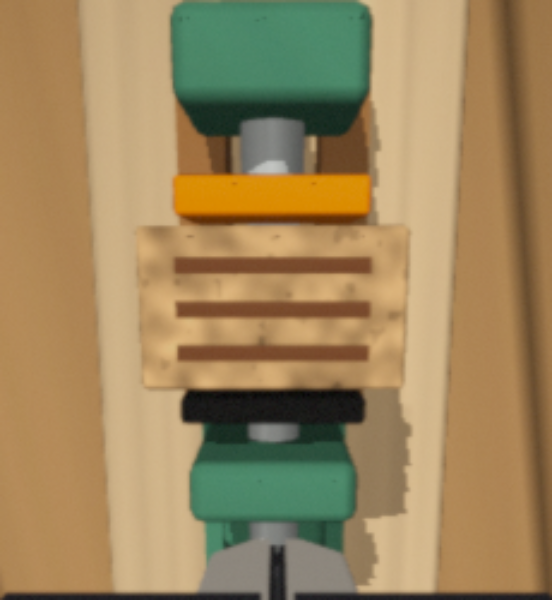

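```bash
cat > gap.py <<'E'
from h import *
import pickle,sys
s,P=pickle.load(open(sys.argv[1],"rb")); R=Ro.from_rotvec(s["orientation"]).as_matrix()
o,bf,bb,k=map(float,sys.argv[2:])
f=lambda r,z:(R.T@(onz(P,(254,r/2.4-.3),z)-s["tool_pos"]))[0]*1000
print("orange",f(o,.088),"block front",f(bf,.106),"block back",f(bb,.106),"black",f(k,.088))
E
python3 gap.py w11.pkl 215 226 388 392
```

```text
orange 77.62354863447156 block front 74.727335919868 block back 45.3625331096093 black 41.66175180655687
```

Call:
{"api": "carry_out", "payload": {"commands": [[[-0.3,0,0,0],[-0.4,0,0,0],[-0.4,0,0,0],[-0.3,0,0,0],[0,0,0,0],[0,0,0,0]]]}}

```text
t: 18.63
tool_pos: [0.5409, 0.0658, 0.1015]
orientation: [-2.383, -2.045, -0.004]
force: [-0.2, 8.9, 4.8]
opening: 0.0007
```

Call:
{"api": "carry_out", "payload": {"commands": [[[-0.2,0,0,0],[-0.2,0,0,0],[0,0,0,0],[0,0,0,0]]]}}

```text
t: 18.97
tool_pos: [0.5404, 0.0622, 0.1019]
orientation: [-2.383, -2.046, -0.005]
force: [-1.8, 9.7, 7.6]
opening: 0.0005
```

Call:
{"api": "carry_out", "payload": {"commands": [[[-0.2,0,0,0],[-0.1,0,0,0],[0,0,0,0],[0,0,0,0]]]}}

```text
t: 19.3
tool_pos: [0.5401, 0.0594, 0.1021]
orientation: [-2.383, -2.046, -0.006]
force: [-1.1, 9.9, 7.5]
opening: 0.0006
```

Call:
{"api": "carry_out", "payload": {"commands": [[[-0.2,0,0,0],[0,0,0,0],[0,0,0,0],[0,0,0,0]]]}}

```text
t: 19.63
tool_pos: [0.5399, 0.0575, 0.1021]
orientation: [-2.383, -2.046, -0.006]
force: [-1.2, 9.3, 7.7]
opening: 0.0003
```

Call:
{"api": "carry_out", "payload": {"commands": [[[-0.2,0,0,0],[0,0,0,0],[0,0,0,0],[0,0,0,0]]]}}

```text
t: 19.97
tool_pos: [0.5396, 0.0555, 0.1021]
orientation: [-2.383, -2.046, -0.006]
force: [-0.9, 10.4, 8.6]
opening: 0.0001
```

Call:
{"api": "carry_out", "payload": {"commands": [[[-0.1,0,0,0],[0,0,0,0],[0,0,0,0],[0,0,0,0]]]}}

```text
t: 20.3
tool_pos: [0.5394, 0.0546, 0.1021]
orientation: [-2.383, -2.046, -0.006]
force: [-0.6, 11.0, 7.4]
opening: 0.0006
```

Run:
```python
from h import *
import pickle
s=robot.read_state(); P=robot.camera_params("wrist"); im=robot.read_camera("wrist")
print(s["t"],s["tool_pos"],s["opening"],s["force"],s["orientation"])
pickle.dump((s,P),open("w12.pkl","wb"))
cv2.imwrite("pics/w12b.png",cv2.resize(im[:250,140:370,::-1],(552,600)))
```

```text
20.3 [0.53941618 0.05455886 0.10208876] 0.0005976135478552115 [-0.63139984 11.0129091   7.42017539] [-2.38273139 -2.04587629 -0.00597188]
```

View pics/w12b.png

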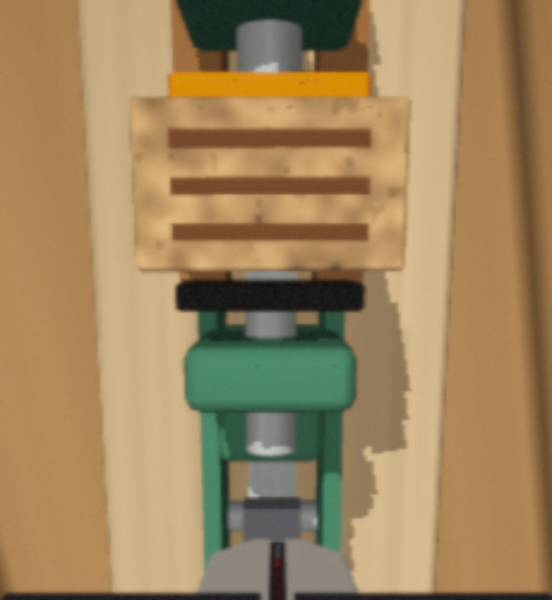

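```bash
python3 gap.py w12.pkl 97 98 270 283
```

```text
orange 99.85550443822999 block front 96.28437514159556 block back 67.0454206222386 black 64.25390057434902
```

Call:
{"api": "carry_out", "payload": {"commands": [[[0.6,0,0,0],[0.6,0,0,0],[0.6,0,0,0],[0.5,0,0,0],[0.1,0,0,0],[0,0,0,0],[0,0,0,0],[0,0,0,0],[0,0,0,0]]]}}

```text
t: 21.1
tool_pos: [0.542, 0.0765, 0.1004]
orientation: [-2.384, -2.046, 0.001]
force: [-0.7, 1.3, -0.5]
opening: 0.0008
```

Call:
{"api": "carry_out", "payload": {"commands": [[[0.2,0,0,0],[0,0,0,0],[0,0,0,0]]]}}

```text
t: 21.35
tool_pos: [0.5427, 0.0785, 0.1008]
orientation: [2.384, 2.046, 0.0]
force: [0.4, -0.8, -0.6]
opening: 0.0004
```

Call:
{"api": "carry_out", "payload": {"commands": [[[-0.3,0,0,0],[-0.3,0,0,0],[-0.2,0,0,0],[0,0,0,0],[0,0,0,0]]]}}

```text
t: 21.77
tool_pos: [0.5417, 0.0708, 0.1011]
orientation: [2.384, 2.046, 0.001]
force: [-0.4, 2.9, 3.1]
opening: 0.0004
```

Call:
{"api": "carry_out", "payload": {"commands": [[[-0.2,0,0,0],[0,0,0,0],[0,0,0,0],[0,0,0,0]]]}}

```text
t: 22.1
tool_pos: [0.5415, 0.0692, 0.1011]
orientation: [2.384, 2.046, 0.002]
force: [0.9, 6.1, 4.9]
opening: 0.0007
```

Call:
{"api": "carry_out", "payload": {"commands": [[[-0.2,0,0,0],[0,0,0,0],[0,0,0,0],[0,0,0,0]]]}}

```text
t: 22.43
tool_pos: [0.5412, 0.0676, 0.1013]
orientation: [-2.383, -2.046, -0.003]
force: [1.8, 7.2, 4.2]
opening: 0.0008
```

Call:
{"api": "carry_out", "payload": {"commands": [[[-0.2,0,0,0],[0,0,0,0],[0,0,0,0],[0,0,0,0]]]}}

```text
t: 22.77
tool_pos: [0.5411, 0.0662, 0.1014]
orientation: [-2.383, -2.046, -0.004]
force: [0.5, 9.4, 6.0]
opening: 0.0003
```

Call:
{"api": "carry_out", "payload": {"commands": [[[-0.2,0,0,0],[0,0,0,0],[0,0,0,0],[0,0,0,0]]]}}

```text
t: 23.1
tool_pos: [0.5408, 0.0644, 0.1016]
orientation: [-2.383, -2.046, -0.005]
force: [-0.2, 10.2, 6.2]
opening: 0.0002
```

Call:
{"api": "carry_out", "payload": {"commands": [[[-0.2,0,0,0],[0,0,0,0],[0,0,0,0],[0,0,0,0]]]}}

```text
t: 23.43
tool_pos: [0.5406, 0.0625, 0.1018]
orientation: [-2.383, -2.046, -0.005]
force: [-0.6, 10.6, 8.6]
opening: 0.0007
```

Call:
{"api": "carry_out", "payload": {"commands": [[[-0.2,0,0,0],[0,0,0,0],[0,0,0,0],[0,0,0,0]]]}}

```text
t: 23.77
tool_pos: [0.5404, 0.0606, 0.1019]
orientation: [-2.383, -2.046, -0.005]
force: [-0.7, 11.0, 8.5]
opening: 0.0002
```

Call:
{"api": "carry_out", "payload": {"commands": [[[-0.1,0,0,0],[0,0,0,0],[0,0,0,0],[0,0,0,0]]]}}

```text
t: 24.1
tool_pos: [0.5402, 0.0598, 0.1019]
orientation: [-2.382, -2.046, -0.006]
force: [0.3, 11.8, 8.5]
opening: 0.0005
```

Call:
{"api": "carry_out", "payload": {"commands": [[[-0.1,0,0,0],[0,0,0,0],[0,0,0,0],[0,0,0,0]]]}}

```text
t: 24.43
tool_pos: [0.5401, 0.0591, 0.102]
orientation: [-2.382, -2.046, -0.006]
force: [-0.3, 12.9, 8.6]
opening: 0.0005
```

Call:
{"api": "carry_out", "payload": {"commands": [[[-0.1,0,0,0],[0,0,0,0],[0,0,0,0],[0,0,0,0]]]}}

```text
t: 24.77
tool_pos: [0.54, 0.0584, 0.1021]
orientation: [-2.382, -2.046, -0.007]
force: [-0.8, 14.0, 9.7]
opening: 0.0002
```

Call:
{"api": "carry_out", "payload": {"commands": [[[-0.1,0,0,0],[0,0,0,0],[0,0,0,0],[0,0,0,0]]]}}

```text
t: 25.1
tool_pos: [0.5399, 0.0576, 0.1021]
orientation: [-2.382, -2.046, -0.007]
force: [-1.3, 13.9, 8.1]
opening: 0.0005
```

Call:
{"api": "carry_out", "payload": {"commands": [[[-0.1,0,0,0],[0,0,0,0],[0,0,0,0],[0,0,0,0]]]}}

```text
t: 25.43
tool_pos: [0.5398, 0.0568, 0.1021]
orientation: [-2.381, -2.046, -0.008]
force: [-0.2, 15.9, 9.2]
opening: 0.0005
```

```bash
cat > f.py <<'E'
from h import *
F=[]
for i in range(6):
    s=robot.read_state(); F.append(s["force"]); robot.read_camera("wrist")
F=np.array(F)@np.array([.15,.9887,0]); print(s["t"],F.round(1),F.mean(),s["tool_pos"])
E
python3 f.py
```

```text
25.6833 [15.7 16.7 16.1 15.2 16.2 16.3] 16.03293537483902 [0.53974892 0.05685131 0.10211225]
```

The pull averages 16.0 N along the bar, which is firm. I'll let the trigger spring back, lift clear and check.

Call:
{"api": "carry_out", "payload": {"commands": [[[0.5,0,0,0],[0.6,0,0,0],[0.6,0,0,0],[0.5,0,0,0],[0.1,0,0,0],[0,0,0,0],[0,0,0,0],[0,0,0,0],[0,0,0,0]]]}}

```text
t: 26.48
tool_pos: [0.5419, 0.0765, 0.1003]
orientation: [-2.384, -2.046, 0.001]
force: [0.0, 1.2, -1.4]
opening: 0.0001
```

Call:
{"api": "carry_out", "payload": {"commands": [[[0,0,-2.0,0],[0,0,-3.5,0],[0,0,-4.0,0],[0,0,-1.0,0],[0,0,0,0],[0,0,0,0],[0,0,0,0],[0,0,0,0]]]}}

```text
t: 27.15
tool_pos: [0.5411, 0.0764, 0.2035]
orientation: [-2.383, -2.045, 0.004]
force: [0.4, 0.7, 0.0]
opening: 0.0006
```

Run:
```python
from h import *
s=robot.read_state();print(s["t"],s["tool_pos"],s["force"])
im=robot.read_camera("wrist"); sc=robot.read_camera("scene"); sd=robot.read_camera("side")
cv2.imwrite("pics/w13b.png",cv2.resize(im[:,:,::-1],(800,600)))
cv2.imwrite("pics/c13.png",cv2.resize(sc[140:260,130:360,::-1],(800,417),interpolation=cv2.INTER_CUBIC))
cv2.imwrite("pics/s13.png",cv2.resize(sd[110:240,180:300,::-1],(554,600),interpolation=cv2.INTER_CUBIC))
```

```text
27.15 [0.5411452  0.0763875  0.20349281] [0.41652501 0.65269049 0.04746277]
```

View pics/w13b.png

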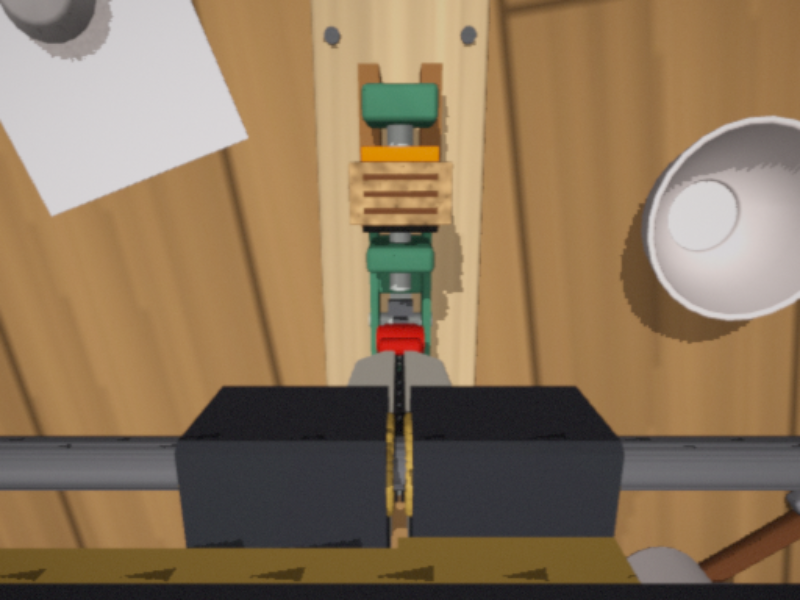

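View pics/c13.png

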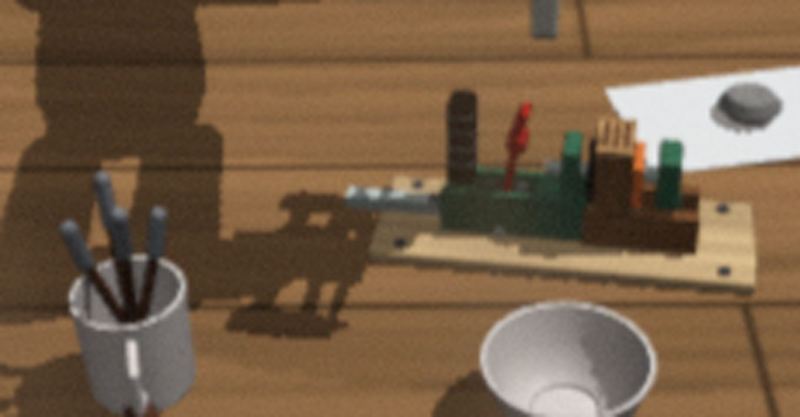

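View pics/s13.png

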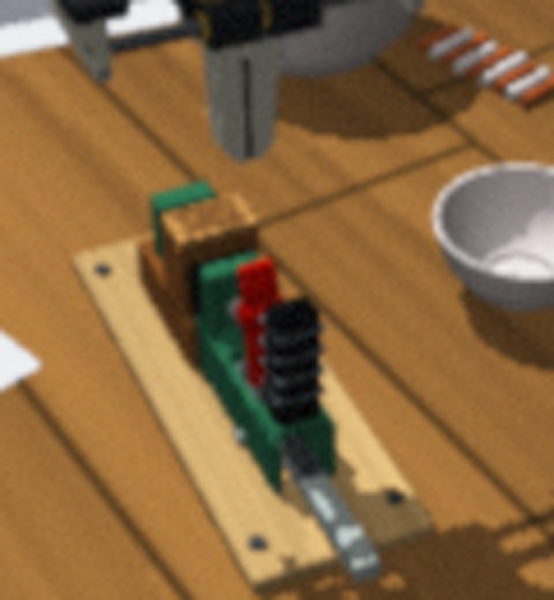

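```bash
python3 -c "
from plant import robot
print(robot.close_job(), robot.read_state()['t'])"
```

```text
the job is handed in; nothing more can be done
the job is handed in; nothing more can be done
```

The block is standing on the clamp's rails, lino side up, and the jaws grip it firmly; I handed the job in at about 27 s of the 72 s.

- **Placing:** I carried the block by its end faces and set it down between the jaws with its long sides facing them. It touched the rails at the height expected, with about 5 N, and I let go and lifted clear.
- **Squeezing:** I pushed the trigger three times with the closed fingers, letting it spring back each time. The first two squeezes ran free at about 10–11 N. On the third the pull rose about 1 N per mm, and I stopped at an average of 16.0 N (single readings 15.2–16.7 N). The third squeeze reached about 87 % of the trigger's travel, just past the 85 % it needs.
- **Last checks:** The final pictures show the block upright and square, pressed between both pads, with the trigger back at rest. The fingers are well clear and the wrist force reads about zero. The bowl and pebble are where they were. I saw the mug standing in the last scene view but did not measure it again.
- **What disagreed:** My camera estimate after the second squeeze suggested several mm of free play still to go, about 6 mm by the raw readings. An earlier estimate had put it under 1 mm. The pads' edges were partly hidden by the block, so I relied on the force. The wrist camera also appeared about 2 mm off sideways, so I centred using the fingers in the image instead.

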